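# Lay out a pickup arm's parts for rebuilding

## Task

Lay out the pickup arm's parts in one straight row through the fixed pillar and arm rest, with all five evenly spaced centre to centre: the large counterweight, the pillar, the bearing block midway between pillar and rest, the rest, and the cartridge shell at the far end beyond the rest. Stand the small screw jar behind the bearing block (on the side away from the robot, square to the row, at the same centre spacing as the row), and set the bearing cap flat and centred on top of the block. Leave everything standing upright and released, and do not disturb the spare small weight, the big amber jar or the green tin.

Things in the scene. Friction and masses are not known exactly. Their poses are not given: they have to be found in the camera images.
- pillar: Fixed pickup-arm pillar: round aluminium flange 56 mm across, 8 mm thick, with a steel post 22 mm across rising to 55 mm. Origin at the centre of its underside, 200 mm from the rest's (so the row's spacing is 100 mm); either may be on the left. Its y axis lies along the row (either way), its x axis points away from the robot (behind). The row is within 0.12 rad of world y.
- rest: Fixed arm rest: grey square base 56 x 56 x 10 mm carrying a small dark upright with a black U-shaped fork whose arms reach 50 mm above the table. Origin at the centre of its underside on the table.
- weight_c (a point): Large counterweight: upright steel cylinder, 44 mm diameter, 32 mm high, with a dark groove round it and a dark bore spot on top; about 0.3 kg. Point at its centre, 16 mm above its underside. Its frame's z is up.
- block_c (a point): Bearing block: bare aluminium block 52 (its x) x 44 (its y) x 24 mm high, flat on top with a dark round spot 16 mm across at the middle and four small screws at the corners. Point at its centre, 12 mm above its underside. Its frame's z is up.
- cap_c (a point): Bearing cap: steel ring lying flat, 36 mm outer diameter, open 22 mm hole, 14 mm high. Point at its centre, 7 mm above its underside. Its frame's z is up.
- shell_c (a point): Cartridge shell: black oblong body 54 (its x) x 20 (its y) x 16 mm high with a thin aluminium plate on top and a short steel stub 10 mm across reaching 10 mm out of its +x end. Point at the centre of the black body, 8 mm above its underside. It may lie at any yaw in the row. Its frame's z is up.
- jar_c (a point): Small screw jar: clear glass jar with a white lid, 40 mm diameter at the widest, 50 mm high in all. Point at its centre, 25 mm above its underside. Its frame's z is up.
- spare_c (a point): Spare small weight, to be left alone: steel cylinder like the large counterweight but only 28 mm diameter and 20 mm high; stands among the parts. Point at its centre, 10 mm above its underside.
- swarf_c (a point): Big amber glass jar with white lid, to be left alone: 80 mm diameter, 110 mm high, behind the row on the robot's left. Point at its centre, 55 mm above its underside.
- tin_c (a point): Flat green tin, to be left alone: 70 x 100 x 30 mm, behind the row on the robot's right. Point at its centre, 15 mm above its underside.

How it is judged:
At the end, for the whole second after the job is handed in: Counterweight, pillar, block, rest, shell in a straight row 100 mm apart, jar 100 mm behind the block's place, each within 15 mm along and across; cap on the block within 10 mm of its centre; all flat or upright (0.12 rad, height within 4 mm), at rest (x of block_c in the frame of pillar between -0.015 and 0.015 m and (y of block_c in the frame of pillar between 0.085 and 0.115 m or y of block_c in the frame of pillar between -0.115 and -0.085 m) and horizontal distance between each of block_c, shell_c and rest below 0.15 m and height (world z) of block_c between 0.008 and 0.016 m and angle between each of block_c, weight_c, shell_c, jar_c, cap_c's own z axis and vertical below 0.12 rad and linear speed of each of block, weight, shell, jar, cap below 0.02 m/s and x of weight_c in the frame of pillar between -0.015 and 0.015 m and (y of weight_c in the frame of pillar between 0.085 and 0.115 m or y of weight_c in the frame of pillar between -0.115 and -0.085 m) and horizontal distance between weight_c and rest above 0.25 m and height (world z) of weight_c between 0.012 and 0.02 m and x of shell_c in the frame of pillar between -0.015 and 0.015 m and (y of shell_c in the frame of pillar between 0.285 and 0.315 m or y of shell_c in the frame of pillar between -0.315 and -0.285 m) and height (world z) of shell_c between 0.004 and 0.012 m and x of jar_c in the frame of pillar between 0.085 and 0.115 m and (y of jar_c in the frame of pillar between 0.085 and 0.115 m or y of jar_c in the frame of pillar between -0.115 and -0.085 m) and horizontal distance between jar_c and rest below 0.2 m and height (world z) of jar_c between 0.021 and 0.029 m and horizontal distance between cap_c and block_c below 0.01 m and height (world z) of cap_c between 0.027 and 0.035 m); the robot touches nothing.
It fails at once if the spare small weight is moved more than 15 mm (distance of spare_c from where it was at the start of the episode above 0.015 m).
It fails at once if the big amber jar is moved more than 15 mm (distance of swarf_c from where it was at the start of the episode above 0.015 m).
It fails at once if the green tin is moved more than 15 mm (distance of tin_c from where it was at the start of the episode above 0.015 m).
It also fails if it takes over 144 s, if anything falls off the work surface, if the arm or the gripper's body presses on something with over 40 N, if the wrist force passes 120 N, or if a joint passes its speed limit or range.

## Robot

A 7-joint arm with a two-finger parallel gripper is mounted at the origin on the work surface. World frame = base frame: x ahead of the robot, y to its left, z up, the work surface at z = 0. Lengths are in m, angles in rad, forces in N, time in s.
With the tool pointing down it reaches from about 0.425 to 0.875 m from the base axis. Payload 4.7 kg.
Tool frame: the origin (TCP) lies at the very end of the fingers, on their centre line; the grasp point (between the pads) lies 19 mm behind it; z points along the fingers, y is the direction in which the jaws open and shut (so a half turn about z gives the same grasp; the last joint's range is limited). The gripper opens to 87 mm and grips with 3 to 60 N. Pads are 19 mm wide; open, the fingers measure 117 mm over their backs; the gripper's body (75 mm by 190 mm) begins 51 mm behind the grasp point.
Start: joints at [1.268, 0.321, -0.07, 1.45, 0.023, 1.371, -0.057], TCP at [0.202, -0.618, 0.223] pointing down, gripper open.
Joint ranges: [-2.86, 2.86], [-0.3, 2.09], [-1.38, 1.24], [0.06, 2.45], [-1.56, 4.7], [0.09, 2.05], [-2.69, 2.69]. Speed limits (rad/s): [2.57, 2.57, 3.14, 3.14, 3.14, 3.14, 3.14].

## Interface

Orientations are given as a rotation vector (axis times angle).
In Python, from bench import ctrl gives the robot as it stands. The module is installed in compiled form; this text tells all that it offers.
- The arm moves only by the tool move_arm, never from a script. Its arguments are lists of equal length, an entry for each row: "dp": the shift along the tool's x, y, z in units of 30 mm (1.0 is 30 mm), a list of three; "turn": the turn about the tool's z in units of 5 degrees (1.0 is 5 degrees); "jaw": the opening, from -1 (shut) to 1 (fully open). A call has 1 to 5 rows; each row is the pose to reach, as a shift and turn from the pose commanded when the call began, along the tool's axes at that moment; what a row does not reach only later rows make up. A row lasts 1/10 s, in which the tool goes at most 50 mm and 8.59 degrees, less where a joint would pass 70% of its speed; a pose out of reach is approached as far as the arm can. A call with a gripper value outside its range is refused whole. The fingers move at their own pace and stop on an object; "grip_force" is the grip in N (left out, the last holds). Time passes only in rows, so rows that repeat a pose let the fingers close. It gives the time, the measured TCP pose, the force and the opening at its end, in the units of the state.
- ctrl.get_state(): the state, without advancing time (a new reading comes with each control period).
- ctrl.get_image(name): name is "scene" or "top" or "wrist"; returns the picture (480x640x3 uint8, red, green, blue); there is no depth.
- ctrl.camera_info(name): a dict with "intrinsics" (3x3 intrinsics, pixels), "extrinsics" (4x4, takes a point from world to camera coordinates). Camera axes: x right, y up, looking along -z (the intrinsics and any distortion apply to the point x, -y, -z); pixel columns grow to the right and rows downward; lengths in m; the calibration is good to about 2 mm. A picture is of the moment at which its call begins: read the wrist's pose just before it. camera_info takes no time and is no camera call; for the wrist camera it gives the pose at the moment of the call.
- ctrl.close_job(): hands the job in, once; it reports no verdict.
Trained networks look in the newest picture that a camera, given by its name, has taken for a name from the list of things; names that differ only in an ending like _2 or _b are one class to them, and where a whole thing is asked for, a point or a joint stands for the part that bears it (a point fixed in the world has none). Each returns a list of dicts, best first, with "confidence" (0 to 1); they miss things now and then, are a little off and sometimes report something else, mostly with a low value. They report only what shows in the picture. A call takes as long as a camera call.
- ctrl.look_for(camera, target): "rect" ([centre column, centre row, width, height] in pixels, round what is visible of it).
- ctrl.masks_of(camera, target): "region" (480x640 bool, what is visible of it) and "rect" ([centre column, centre row, width, height] in pixels, round what is visible of it).
The state is a dict: "time": time; "joint_positions": joint angles; "qd": joint speeds; "joint_torque": joint torques, N m; "position": TCP position; "tool_rot": TCP orientation; "ft_force": force on the tool from outside, world axes, zero at the start; "torque": the same for the moment, N m; "grip_width": opening from 0.0 (shut) to 1.0 (fully open).
Only numpy, scipy, OpenCV 4.12 (cv2) and the standard library are available. Lean on these libraries where they do the work, as an engineer would, in place of code of your own. Each camera call takes 0.05 s, during which the arm holds its last target. There are 200 camera calls.

## Working session

There is one attempt and no reset: what is moved stays moved. The work goes in short steps, Python scripts to look and compute and a tool call to move; the robot and the scene stay as the last step left them, time stands still between calls to the robot, and variables do not carry over. Pictures are saved under pics/ and viewed, about 12 in all and at most 16, crops included, and the job is handed in when it is done.

Besides the shell and the picture viewer there is one more tool, called after "Emit:" as name([rows], argument=value, ...), one row to a line, values as JSON. move_arm: Moves the arm, as the interface text tells. Its arguments: {"type":"object","properties":{"dp":{"type":"array","items":{"type":"array","items":{"type":"number"}}},"turn":{"type":"array","items":{"type":"number"}},"jaw":{"type":"array","items":{"type":"number"}},"grip_force":{"type":"number"}},"required":["dp","turn","jaw"]}

```bash
mkdir -p pics
python3 - <<'E'
from bench import ctrl
import cv2,numpy as np
print(ctrl.get_state())
for n in ("top","scene"):
    im=ctrl.get_image(n); cv2.imwrite(f"pics/{n}0.png",im[...,::-1])
    c=ctrl.camera_info(n); print(n,np.round(c["intrinsics"],1).tolist(),np.round(c["extrinsics"],3).tolist(),[k for k in c])
    for t in "pillar rest weight_c block_c cap_c shell_c jar_c spare_c swarf_c tin_c".split():
        print(t,[(np.round(d["rect"]).tolist(),round(d["confidence"],2)) for d in ctrl.look_for(n,t)][:3])
E
```

```text
{'time': 0.0, 'joint_positions': array([ 1.26810634,  0.32184264, -0.07011045,  1.45172246,  0.02262221,
        1.37078652, -0.05690915]), 'qd': array([-1.36526761e-03,  1.62534808e-03,  3.05216790e-04, -8.79815658e-04,
        1.86606461e-03, -1.19130020e-05, -4.58884045e-04]), 'joint_torque': array([-3.18108723e-04, -4.91297114e+01, -4.03797431e-01, -3.12529957e+01,
       -6.36247918e-02,  4.38232231e-02,  1.84927485e-04]), 'position': array([ 0.20226748, -0.61712414,  0.22142514]), 'tool_rot': array([-3.10035121e+00, -4.95310222e-01,  6.63677371e-04]), 'ft_force': array([ 0.17667856, -0.18409425,  0.112073  ]), 'torque': array([-0.00149447,  0.0228426 ,  0.04961805]), 'grip_width': 0.9989879401979085}
top [[606.5, 0.0, 322.3], [0.0, 606.5, 246.0], [0.0, 0.0, 1.0]] [[0.024, -1.0, -0.003, -0.002], [0.991, 0.023, 0.133, -0.581], [-0.133, -0.006, 0.991, -1.415], [0.0, 0.0, 0.0, 1.0]] ['intrinsics', 'extrinsics']
pillar [([387.0, 253.0, 24.0, 24.0], 0.73)]
rest [([309.0, 246.0, 26.0, 26.0], 0.64)]
weight_c [([466.0, 310.0, 21.0, 18.0], 0.88)]
block_c [([362.0, 305.0, 18.0, 21.0], 0.5
[... 364 characters left out ...]
, 1.0]] [[-0.182, 0.983, 0.007, 0.112], [-0.702, -0.135, 0.699, 0.379], [0.689, 0.122, 0.715, -1.541], [0.0, 0.0, 0.0, 1.0]] ['intrinsics', 'extrinsics']
pillar [([255.0, 234.0, 29.0, 33.0], 0.73)]
rest [([356.0, 253.0, 35.0, 35.0], 0.95)]
weight_c [([188.0, 179.0, 19.0, 21.0], 0.88)]
block_c [([302.0, 198.0, 28.0, 28.0], 0.77)]
cap_c [([358.0, 254.0, 32.0, 30.0], 0.71), ([516.0, 220.0, 14.0, 17.0], 0.65)]
shell_c [([442.0, 214.0, 22.0, 18.0], 0.83), ([357.0, 254.0, 33.0, 32.0], 0.7), ([166.0, 303.0, 70.0, 48.0], 0.62)]
jar_c [([238.0, 180.0, 22.0, 26.0], 0.84)]
spare_c [([376.0, 206.0, 12.0, 18.0], 0.72)]
swarf_c [([463.0, 328.0, 58.0, 74.0], 0.6)]
tin_c [([166.0, 304.0, 71.0, 50.0], 0.66)]
```

```bash
cat > h.py <<'E'
from bench import ctrl
import cv2,numpy as np
from scipy.spatial.transform import Rotation as R
def ray(c,u,v,z):
    K=np.array(c["intrinsics"]);E=np.array(c["extrinsics"])
    d=np.linalg.solve(K,[u,v,1.]);d=np.array([d[0],-d[1],-d[2]])
    o=-E[:3,:3].T@E[:3,3];w=E[:3,:3].T@d
    return (o+w*(z-o[2])/w[2])[:2]
def proj(c,p):
    K=np.array(c["intrinsics"]);E=np.array(c["extrinsics"])
    q=E[:3,:3]@np.array(p)+E[:3,3];q=K@np.array([q[0],-q[1],-q[2]]);return q[:2]/q[2]
def togo(x,y,z,yaw=None,st=None):
    """print dp (units 30mm) and turn (5deg) from measured pose to target TCP; yaw = direction of jaw axis, world"""
    st=st or ctrl.get_state();r=R.from_rotvec(st["tool_rot"]);M=r.as_matrix()
    dp=M.T@(np.array([x,y,z])-st["position"])/0.03
    cur=np.arctan2(M[1,1],M[0,1]);t=None
    if yaw is not None:
        d=(yaw-cur+np.pi/2)%np.pi-np.pi/2; t=round(float(-np.degrees(d)/5),2)
    print("t",round(st["time"],2),"pos",np.round(st["position"],4),"jawdir",round(float(np.degrees(cur)),1),"grip",round(float(st["grip_width"]),3),"dp",np.round(dp,2).tolist(),"turn",t,"q7",round(float(st["joint_positions"][6]),2))
E
python3 - <<'E'
from h import *
c=ctrl.camera_info("top");s=ctrl.camera_info("scene")
T=dict(pillar=(387,253,.03),rest=(309,246,.02),weight=(466,310,.016),block=(362,305,.012),shell=(244,306,.008),jar=(421,311,.025),spare=(301,303,.01),swarf=(225,171,.055),tin=(433,175,.015))
S=dict(pillar=(255,234,.027),rest=(356,253,.02),weight=(188,179,.016),block=(302,198,.012),shell=(442,214,.008),jar=(238,180,.025),spare=(376,206,.01),cap=(516,220,.007))
for k,a in T.items(): print(k,np.round(ray(c,*a),3),np.round(ray(s,*S[k]),3) if k in S else '')
print('cap',ray(s,*S['cap']))
a=cv2.imread("pics/top0.png")[140:350,170:520];cv2.imwrite("pics/tc.png",cv2.resize(a,None,fx=2.2,fy=2.2,interpolation=cv2.INTER_CUBIC))
E
```

```text
pillar [ 0.568 -0.145] [ 0.589 -0.143]
rest [0.582 0.044] [0.595 0.056]
weight [ 0.437 -0.337] [ 0.445 -0.332]
block [ 0.443 -0.087] [ 0.454 -0.079]
shell [0.434 0.197] [0.443 0.213]
jar [ 0.431 -0.227] [ 0.438 -0.221]
spare [0.444 0.06 ] [0.447 0.077]
swarf [0.755 0.25 ] 
tin [ 0.767 -0.258] 
cap [0.4308413  0.36256735]
```

View pics/tc.png

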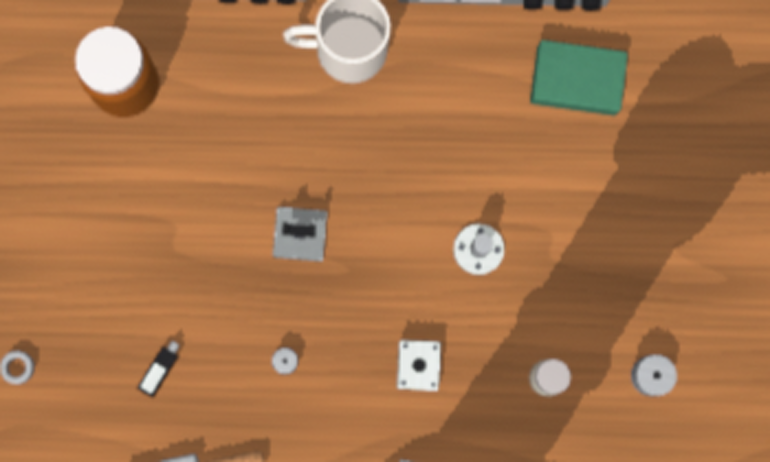

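The top view shows, from left to right in the front line, cap, shell, spare, block, jar and weight. The rest is at left (crop 300,235) and the pillar at right (479,248). So the weight goes at negative y and the shell at positive y. There is also a mug at the back.

Run:
```python
from h import *
togo(0.43,-0.30,0.25,np.pi/2)
togo(0.58,-0.05,0.25,np.pi/2)
c=ctrl.camera_info("wrist");st=ctrl.get_state();E=c["extrinsics"];o=-E[:3,:3].T@E[:3,3]
M=R.from_rotvec(st["tool_rot"]).as_matrix()
print("cam in tool",M.T@(o-st["position"]),"axes in tool",np.round(E[:3,:3]@M,3),c["intrinsics"])
```

```text
t 1.1 pos [ 0.2025 -0.6177  0.2226] jawdir -71.8 grip 1.008 dp [10.51, -7.7, -0.91] turn 3.63 q7 -0.06
t 1.1 pos [ 0.2025 -0.6177  0.2226] jawdir -71.8 grip 1.008 dp [17.85, -14.06, -0.92] turn 3.63 q7 -0.06
cam in tool [ 0.07645681 -0.00018999 -0.16167248] axes in tool [[-0.     1.     0.002]
 [ 0.96  -0.     0.28 ]
 [ 0.28   0.001 -0.96 ]] [[431.98184222   0.         322.53061029]
 [  0.         431.98184222 243.05616706]
 [  0.           0.           1.        ]]
```

Emit:
move_arm([
  [5.7,-6.1,-0.9],
  [5.7,-6.1,-0.9],
  [5.7,-6.1,-0.9],
  [5.7,-6.1,-0.9],
  [5.7,-6.1,-0.9],
], turn=[3.6,3.6,3.6,3.6,3.6], jaw=[1,1,1,1,1])

```text
time: 1.6
position: [0.3078, -0.3903, 0.2498]
tool_rot: [3.141, 0.004, 0.0]
ft_force: [1.7, 0.7, 0.6]
grip_width: 1.005
```

Run:
```python
from h import *
togo(0.46,-0.06,0.26,np.pi/2)
```

```text
t 1.6 pos [ 0.3078 -0.3903  0.2498] jawdir -89.8 grip 1.005 dp [5.1, -11.0, -0.35] turn 0.03 q7 -0.72
```

Emit:
move_arm([
  [3.4,-7.3,-0.3],
  [3.4,-7.3,-0.3],
  [3.4,-7.3,-0.3],
  [3.4,-7.3,-0.3],
  [3.4,-7.3,-0.3],
], turn=[0,0,0,0,0], jaw=[1,1,1,1,1])

```text
time: 2.1
position: [0.4094, -0.1701, 0.2589]
tool_rot: [3.141, 0.007, 0.002]
ft_force: [0.8, -1.0, 1.0]
grip_width: 0.999
```

Emit:
move_arm([
  [1.7,-3.7,0],
  [1.7,-3.7,0],
  [1.7,-3.7,0],
  [1.7,-3.7,0],
], turn=[0,0,0,0], jaw=[1,1,1,1])

```text
time: 2.5
position: [0.4604, -0.0575, 0.2588]
tool_rot: [-3.141, -0.016, -0.002]
ft_force: [-0.0, -0.3, -0.8]
grip_width: 1.005
```

```bash
cat >> h.py <<'E'
Z=dict(pillar=.004,rest=.01,weight_c=.032,block_c=.024,cap_c=.014,shell_c=.016,jar_c=.05,spare_c=.02)
def wr(name,things):
    c=ctrl.camera_info("wrist");im=ctrl.get_image("wrist");cv2.imwrite(f"pics/{name}.png",im[...,::-1])
    for t in things:
        for d in ctrl.masks_of("wrist",t)[:2]:
            m=d["region"].astype(np.uint8)
            v,u=np.nonzero(m);(cu,cv),(w,h),a=cv2.minAreaRect(np.c_[u,v].astype(np.float32))
            print(t,round(d["confidence"],2),"cen",round(u.mean(),1),round(v.mean(),1),"rect",np.round([cu,cv,w,h,a]).tolist(),"n",len(u),"top",np.round(ray(c,u.mean(),v.mean(),Z[t]),4),"mid",np.round(ray(c,u.mean(),v.mean(),Z[t]/2),4))
    return c,im
E
python3 - <<'E'
from h import *
togo(0.46,-0.06,0.26,np.pi/2)
wr("w1",Z)
E
```

```text
t 2.5 pos [ 0.4604 -0.0575  0.2588] jawdir -89.4 grip 1.005 dp [-0.01, 0.08, -0.04] turn 0.12 q7 -1.44
pillar 0.9 cen 421.8 77.2 rect [422.0, 77.0, 60.0, 66.0, 18.0] n 3250 top [ 0.5724 -0.1453] mid [ 0.5726 -0.1457]
rest 0.65 cen 198.6 59.8 rect [197.0, 60.0, 71.0, 69.0, 2.0] n 4509 top [0.5843 0.0538] mid [0.5848 0.0551]
weight_c 0.84 cen 611.3 229.5 rect [610.0, 230.0, 50.0, 59.0, 90.0] n 2416 top [ 0.4396 -0.3247] mid [ 0.4356 -0.3358]
block_c 0.65 cen 346.6 220.5 rect [347.0, 221.0, 47.0, 57.0, 3.0] n 2641 top [ 0.4437 -0.0796] mid [ 0.4409 -0.0803]
shell_c 0.57 cen 346.6 220.5 rect [347.0, 221.0, 47.0, 57.0, 3.0] n 2646 top [ 0.4418 -0.0801] mid [ 0.4399 -0.0806]
shell_c 0.56 cen 56.2 228.3 rect [57.0, 227.0, 29.0, 65.0, 23.0] n 1588 top [0.431  0.2004] mid [0.4289 0.2055]
jar_c 0.63 cen 497.5 235.5 rect [497.0, 235.0, 59.0, 42.0, 35.0] n 2089 top [ 0.4375 -0.2125] mid [ 0.4308 -0.223 ]
spare_c 0.71 cen 195.7 216.9 rect [196.0, 217.0, 30.0, 32.0, 45.0] n 799 top [0.4447 0.0635] mid [0.4424 0.0665]
spare_c 0.42 cen 56.1 228.4 rect [57.0, 226.0, 29.0, 65.0, 23.0] n 1640 top [0.432 0.198] mid [0.4294 0.2043]
```

View pics/w1.png

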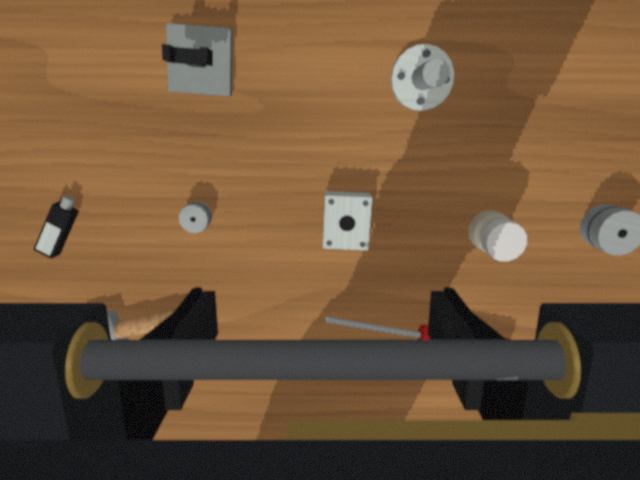

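Wrist view: rest base at about (199,60), pillar flange at (422,77), block (347,222), shell (55,228), spare (196,217), jar lid (508,241) and weight (622,233). The measured pillar–rest distance is 199 mm, which matches the stated 200 mm. I start with the block.

Emit:
move_arm([
  [-0.63,0.74,1.5],
  [-0.63,0.74,3.1],
  [-0.63,0.74,4.7],
  [-0.63,0.74,6.2],
  [-0.63,0.74,7],
], turn=[0.1,0.1,0.1,0.1,0.1], jaw=[1,1,1,1,1])

```text
time: 3.45
position: [0.4376, -0.084, 0.0449]
tool_rot: [-3.14, 0.011, 0.007]
ft_force: [0.0, 0.5, -0.1]
grip_width: 1.002
```

Run:
```python
from h import *
togo(0.4415,-0.0797,0.006,np.pi/2)
wr("w2",["block_c"])
```

```text
t 3.45 pos [ 0.4376 -0.084   0.0449] jawdir -90.4 grip 1.002 dp [0.13, -0.14, 1.3] turn -0.08 q7 -1.5
block_c 0.8 cen 314.6 274.9 rect [314.0, 275.0, 100.0, 118.0, 1.0] n 11274 top [ 0.4457 -0.0801] mid [ 0.4412 -0.0798]
```

View pics/w2.png

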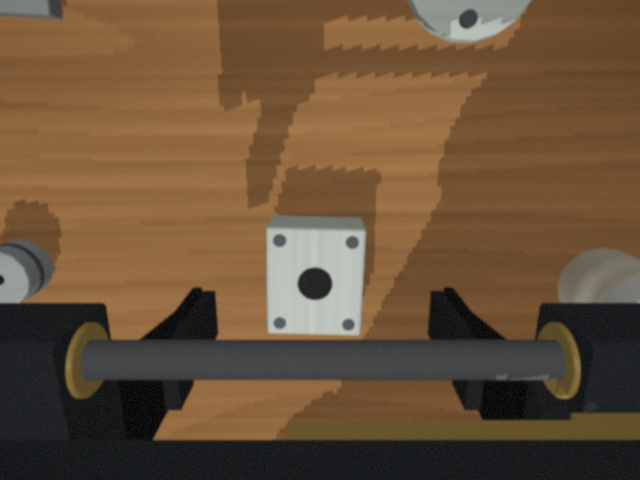

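The block sits between the fingers, dark spot at (315,284), about 4 mm off in y. I correct, descend and grip.

Emit:
move_arm([
  [0.11,-0.13,0.4],
  [0.11,-0.13,1.3],
  [0.11,-0.13,1.3],
  [0.11,-0.13,1.3],
  [0.11,-0.13,1.3],
], turn=[-0.1,-0.1,-0.1,-0.1,-0.1], jaw=[1,1,0.5,-1,-1], grip_force=20)

```text
time: 4.05
position: [0.4453, -0.0805, 0.0109]
tool_rot: [3.141, 0.004, 0.004]
ft_force: [-1.1, 0.1, 0.2]
grip_width: 0.812
```

Emit:
move_arm([
  [0,0,0],
  [0,0,0],
  [0,0,0],
], turn=[0,0,0], jaw=[-1,-1,-1])

```text
time: 4.35
position: [0.4441, -0.0804, 0.0098]
tool_rot: [3.141, 0.004, 0.001]
ft_force: [-0.0, 0.0, -0.4]
grip_width: 0.537
```

Run:
```python
from h import *
togo(0.5785,-0.046,0.08,np.pi/2-.06)
```

```text
t 4.35 pos [ 0.4441 -0.0804  0.0098] jawdir -89.9 grip 0.537 dp [4.49, -1.13, -2.34] turn 0.72 q7 -1.56
```

Emit:
move_arm([
  [0,0,0],
  [0,0,0],
  [0,0,-1],
  [0,0,-2.3],
  [0,0,-2.3],
], turn=[0,0,0,0,0], jaw=[-1,-1,-1,-1,-1])

```text
time: 4.85
position: [0.4473, -0.0807, 0.0824]
tool_rot: [3.139, 0.004, 0.012]
ft_force: [1.5, 0.2, -0.8]
grip_width: 0.503
```

Emit:
move_arm([
  [4.4,-1.1,0],
  [4.4,-1.1,0],
  [4.4,-1.1,0],
  [4.4,-1.1,0],
  [4.4,-1.1,0],
], turn=[0.7,0.7,0.7,0.7,0.7], jaw=[-1,-1,-1,-1,-1])

```text
time: 5.35
position: [0.5746, -0.0461, 0.0764]
tool_rot: [-3.139, 0.09, 0.006]
ft_force: [-0.8, 0.7, -2.4]
grip_width: 0.504
```

Run:
```python
from h import *
togo(0.5785,-0.046,0.011,np.pi/2-.06)
c,im=wr("w3",["block_c","pillar","rest"])
togo(0.5785,-0.046,0.011,np.pi/2-.06)
```

```text
t 5.35 pos [ 0.5746 -0.0461  0.0764] jawdir -93.3 grip 0.504 dp [0.14, -0.01, 2.18] turn 0.03 q7 -1.77
block_c 0.69 cen 323.3 305.9 rect [323.0, 321.0, 121.0, 142.0, 1.0] n 11843 top [ 0.553  -0.0449] mid [ 0.5475 -0.0445]
pillar 0.67 cen 505.1 254.5 rect [508.0, 251.0, 121.0, 98.0, 7.0] n 8971 top [ 0.5697 -0.1493] mid [ 0.569  -0.1501]
rest 0.68 cen 139.9 250.3 rect [134.0, 250.0, 99.0, 132.0, 90.0] n 11148 top [0.5857 0.055 ] mid [0.5843 0.0573]
t 5.55 pos [ 0.5743 -0.0477  0.0779] jawdir -93.4 grip 0.505 dp [0.14, -0.07, 2.23] turn 0.01 q7 -1.77
```

View pics/w3.png

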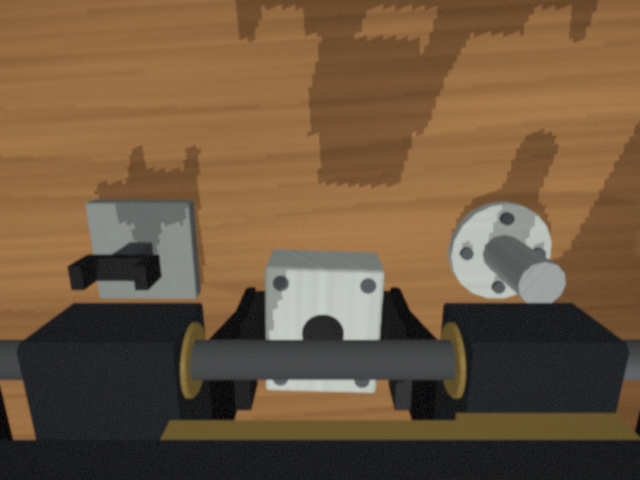

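The block is held squarely (spot at (323,335)). The flange circle is centred at about (501,250), and the rest base at (145,249).

Run:
```python
from h import *
c=ctrl.camera_info("wrist")
p=ray(c,501,250.5,.008);r=ray(c,145,249,.01);b=ray(c,323,335,.0915)
print("pillar",p,"rest",r,np.linalg.norm(p-r),"block",b,b-ctrl.get_state()["position"][:2])
e=(r-p)/np.linalg.norm(r-p);n=np.array([e[1],-e[0]]);m=(p+r)/2
print("yaw",e, "block",m,"weight",m-.2*e,"shell",m+.2*e,"jar",m+.1*n)
```

```text
pillar [ 0.5726401  -0.14761823] rest [0.58592585 0.05083057] 0.19889303105710301 block [ 0.57096008 -0.04733477] [-0.00330366  0.00031624]
yaw [0.06679847 0.99776649] block [ 0.57928297 -0.04839383] weight [ 0.56592328 -0.24794713] shell [0.59264266 0.15115947] jar [ 0.67905962 -0.05507367]
```

Emit:
move_arm([
  [0.26,0,0.5],
  [0.26,0,1.5],
  [0.26,0,2.1],
  [0.26,0,2.24],
  [0.26,0,2.24],
], turn=[0,0,0,0,0], jaw=[-1,-1,-1,-1,-1])

```text
time: 6.05
position: [0.5825, -0.0479, 0.0112]
tool_rot: [3.139, -0.093, -0.002]
ft_force: [-1.1, 0.6, -1.3]
grip_width: 0.507
```

Run:
```python
from h import *
togo(0.582,-0.047,0.0100,np.pi/2-.06)
```

```text
t 6.05 pos [ 0.5825 -0.0479  0.0112] jawdir -93.4 grip 0.507 dp [-0.02, -0.03, 0.04] turn 0.01 q7 -1.82
```

Emit:
move_arm([
  [0,0,0.02],
  [0,0,0.02],
  [0,0,0.02],
  [0,0,-1.5],
  [0,0,-3.0],
], turn=[0,0,0,0,0], jaw=[0.3,0.3,0.3,0.3,0.3])

```text
time: 6.55
position: [0.5824, -0.0472, 0.1014]
tool_rot: [-3.14, 0.091, 0.004]
ft_force: [1.7, -0.4, 1.5]
grip_width: 0.65
```

Emit:
move_arm([
  [-0.7,0.9,-1.0],
  [-1.8,2.3,-1.5],
  [-2.8,3.6,-1.5],
  [-3.7,4.7,-1.5],
  [-4.7,6.0,-1.5],
], turn=[0,0,0,0,0], jaw=[0.6,0.6,0.6,0.6,0.6])

```text
time: 7.05
position: [0.4313, -0.22, 0.1471]
tool_rot: [3.139, -0.091, 0.003]
ft_force: [0.6, -1.1, -0.4]
grip_width: 0.797
```

Run:
```python
from h import *
togo(0.431,-0.222,0.02)
wr("w4",["block_c","jar_c","weight_c","pillar"])
```

```text
t 7.05 pos [ 0.4313 -0.22    0.1471] jawdir -93.3 grip 0.797 dp [-0.01, 0.06, 4.24] turn None q7 -1.23
block_c 0.68 cen 39.1 29.4 rect [40.0, 30.0, 80.0, 60.0, 0.0] n 4613 top [ 0.5679 -0.0571] mid [ 0.5705 -0.0501]
jar_c 0.8 cen 325.5 235.6 rect [326.0, 235.0, 70.0, 57.0, 90.0] n 3316 top [ 0.4369 -0.2219] mid [ 0.4301 -0.2217]
weight_c 0.71 cen 491.2 215.0 rect [491.0, 215.0, 77.0, 66.0, 27.0] n 4224 top [ 0.4397 -0.3309] mid [ 0.4358 -0.3371]
weight_c 0.64 cen 38.8 29.5 rect [40.0, 30.0, 80.0, 60.0, 0.0] n 4585 top [ 0.5662 -0.0616] mid [ 0.5696 -0.0522]
pillar 0.71 cen 194.3 29.3 rect [193.0, 34.0, 67.0, 92.0, 90.0] n 5136 top [ 0.5665 -0.145 ] mid [ 0.5669 -0.1445]
```

View pics/w4.png

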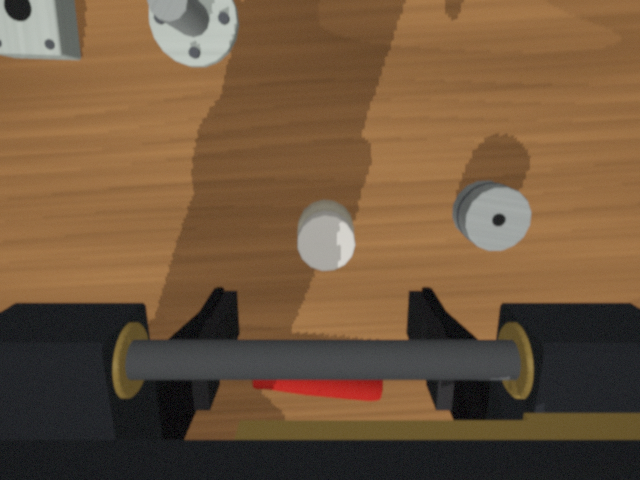

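The jar lid is at (326,241), midway between the fingers, and the weight's bore is at (499,220). The block is standing at top left. I descend on the jar.

Emit:
move_arm([
  [0.03,0.06,1.5],
  [0.03,0.06,3.0],
  [0.03,0.06,4.2],
  [0.03,0.06,4.5],
  [0.03,0.06,4.5],
], turn=[0,0,0,0,0], jaw=[0.4,0.4,0.4,0.4,0], grip_force=15)

```text
time: 7.8
position: [0.4332, -0.2187, 0.0103]
tool_rot: [-3.138, 0.087, 0.003]
ft_force: [0.4, -0.1, 0.2]
grip_width: 0.667
```

Emit:
move_arm([
  [0,0,0],
  [0,0,0],
  [0,0,0],
  [0,0,0],
  [0,0,0],
], turn=[0,0,0,0,0], jaw=[-1,-1,-1,-1,-1])

```text
time: 8.3
position: [0.4347, -0.2215, 0.013]
tool_rot: [3.138, -0.092, 0.005]
ft_force: [-0.1, 0.6, 7.5]
grip_width: 0.443
```

Run:
```python
from h import *
togo(0.432,-0.222,0.012)
togo(0.679,-0.053,0.12)
```

```text
t 8.3 pos [ 0.4347 -0.2215  0.013 ] jawdir -93.4 grip 0.443 dp [-0.09, 0.02, 0.03] turn None q7 -1.34
t 8.3 pos [ 0.4347 -0.2215  0.013 ] jawdir -93.4 grip 0.443 dp [7.81, -6.08, -3.55] turn None q7 -1.34
```

Emit:
move_arm([
  [0,0,0],
  [0,0,-0.3],
  [0,0,-1.5],
  [0,0,-3.0],
  [0,0,-3.5],
], turn=[0,0,0,0,0], jaw=[-1,-1,-1,-1,-1])

```text
time: 8.8
position: [0.4352, -0.2215, 0.1208]
tool_rot: [3.137, -0.091, 0.009]
ft_force: [0.1, -0.4, -0.2]
grip_width: 0.445
```

Emit:
move_arm([
  [1.3,-1,0],
  [2.6,-2,0],
  [3.9,-3,0],
  [5.1,-4,0],
  [6.2,-4.8,0],
], turn=[0,0,0,0,0], jaw=[-1,-1,-1,-1,-1])

```text
time: 9.3
position: [0.6284, -0.0856, 0.1166]
tool_rot: [-3.14, 0.09, -0.0]
ft_force: [-0.3, -0.6, -0.7]
grip_width: 0.445
```

Emit:
move_arm([
  [1.0,-0.8,0],
  [1.6,-1.28,0],
  [1.6,-1.28,0],
], turn=[0,0,0], jaw=[-1,-1,-1])

```text
time: 9.6
position: [0.6788, -0.0479, 0.1161]
tool_rot: [-3.137, 0.084, -0.001]
ft_force: [-0.5, 0.8, -1.0]
grip_width: 0.443
```

Run:
```python
from h import *
togo(0.679,-0.053,0.014)
wr("w5",["jar_c"])
```

```text
t 9.6 pos [ 0.6788 -0.0479  0.1161] jawdir -93.1 grip 0.443 dp [0.01, 0.18, 3.4] turn None q7 -1.8
jar_c 0.62 cen 322.6 331.9 rect [323.0, 339.0, 100.0, 146.0, 0.0] n 8540 top [ 0.6347 -0.0449] mid [ 0.6215 -0.0441]
```

View pics/w5.png

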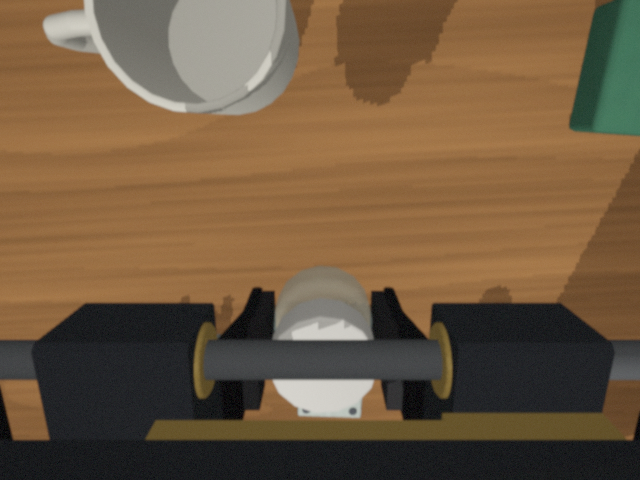

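The jar is held upright (lid at about (323,357)). The mug's near edge is around (200,112), so I check that clearance.

Run:
```python
from h import *
c=ctrl.camera_info("wrist")
for z in (0,.05,.09): print(z,ray(c,210,110,z),ray(c,572,130,.03))
print(ray(c,324,357,.153),ctrl.get_state()["position"])
togo(0.681,-0.053,0.0135)
```

```text
0 [0.76082407 0.01277036] [ 0.7379108  -0.19362122]
0.05 [7.59454659e-01 3.31585381e-04] [ 0.7379108  -0.19362122]
0.09 [ 0.75835913 -0.00961943] [ 0.7379108  -0.19362122]
[ 0.67809892 -0.05228647] [ 0.67672869 -0.05197178  0.11589818]
t 9.7 pos [ 0.6767 -0.052   0.1159] jawdir -93.3 grip 0.442 dp [0.15, 0.03, 3.41] turn None q7 -1.8
```

Emit:
move_arm([
  [0.1,0.05,1.3],
  [0.1,0.05,2.6],
  [0.1,0.05,3.2],
  [0.1,0.05,3.42],
  [0.1,0.05,3.42],
], turn=[0,0,0,0,0], jaw=[-1,-1,-1,-1,-1])

```text
time: 10.2
position: [0.6793, -0.0553, 0.0142]
tool_rot: [3.139, -0.094, -0.002]
ft_force: [-0.3, 0.4, -1.1]
grip_width: 0.448
```

Run:
```python
from h import *
togo(0.68,-0.053,0.0135)
togo(0.4355,-0.337,0.15)
```

```text
t 10.2 pos [ 0.6793 -0.0553  0.0142] jawdir -93.4 grip 0.448 dp [0.02, -0.08, 0.02] turn None q7 -1.84
t 10.2 pos [ 0.6793 -0.0553  0.0142] jawdir -93.4 grip 0.448 dp [-7.56, 9.87, -4.51] turn None q7 -1.84
```

Emit:
move_arm([
  [0,0,0.02],
  [0,0,0.02],
  [0,0,0.02],
  [0,0,-1.5],
  [0,0,-3.0],
], turn=[0,0,0,0,0], jaw=[0.4,0.4,0.4,0.4,0.4])

```text
time: 10.7
position: [0.6791, -0.0539, 0.1034]
tool_rot: [-3.14, 0.091, 0.005]
ft_force: [0.9, -0.4, -0.3]
grip_width: 0.688
```

Emit:
move_arm([
  [-0.4,0.5,-1.5],
  [-1.3,1.7,-1.5],
  [-2.2,2.9,-1.5],
  [-3.2,4.1,-1.5],
  [-4.1,5.3,-1.5],
], turn=[0,0,0,0,0], jaw=[0.4,0.4,0.4,0.4,0.4])

```text
time: 11.2
position: [0.5468, -0.2067, 0.1492]
tool_rot: [3.139, -0.091, 0.001]
ft_force: [0.6, -0.8, -0.2]
grip_width: 0.698
```

Emit:
move_arm([
  [-1.0,1.3,0],
  [-1.9,2.5,0],
  [-2.8,3.7,0],
  [-3.5,4.5,0],
  [-3.5,4.5,0],
], turn=[0,0,0,0,0], jaw=[0.5,0.5,0.5,0.5,0.5])

```text
time: 11.7
position: [0.4311, -0.3393, 0.1489]
tool_rot: [3.137, -0.106, -0.003]
ft_force: [-0.2, -0.2, -0.9]
grip_width: 0.752
```

Run:
```python
from h import *
togo(0.4355,-0.337,0.009)
c,im=wr("w6",["weight_c"])
a=cv2.cvtColor(im,cv2.COLOR_RGB2GRAY)
m=ctrl.masks_of("wrist","weight_c")[0]
u,v,w,h=map(int,m["rect"]);x0,y0=u-w//2,v-h//2
r=(a[y0+10:y0+h-10,x0+10:x0+w-10]<60).astype(np.uint8)
n,l,s,cc=cv2.connectedComponentsWithStats(r)
for i in range(1,n): print(s[i][4],cc[i]+[x0+10,y0+10],ray(c,*(cc[i]+[x0+10,y0+10]),.032))
```

```text
t 11.7 pos [ 0.4311 -0.3393  0.1489] jawdir -93.9 grip 0.752 dp [0.15, -0.1, 4.66] turn None q7 -1.1
weight_c 0.63 cen 317.0 224.3 rect [317.0, 224.0, 69.0, 64.0, 90.0] n 3576 top [ 0.4391 -0.3361] mid [ 0.4351 -0.3357]
80 [316.8125 228.2625] [ 0.4363479  -0.33580938]
```

View pics/w6.png

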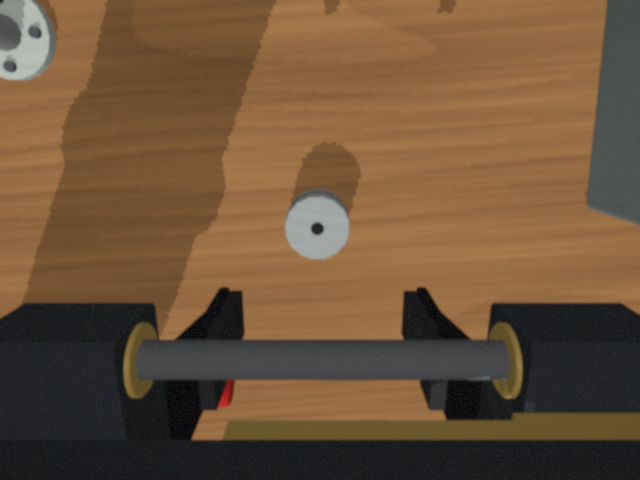

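The weight's bore is at (317,228), world (0.436, −0.336). I grasp it there.

Emit:
move_arm([
  [0.16,-0.1,1.5],
  [0.16,-0.1,3.0],
  [0.16,-0.1,4.3],
  [0.16,-0.1,4.65],
  [0.16,-0.1,4.65],
], turn=[0,0,0,0,0], jaw=[0.4,0.4,0.4,0.4,0], grip_force=25)

```text
time: 12.35
position: [0.4406, -0.3292, 0.008]
tool_rot: [-3.138, 0.088, 0.003]
ft_force: [0.2, -0.0, 1.9]
grip_width: 0.663
```

Emit:
move_arm([
  [0,0,0],
  [0,0,0],
  [0,0,0],
  [0,0,0],
  [0,0,0],
], turn=[0,0,0,0,0], jaw=[-1,-1,-1,-1,-1])

```text
time: 12.85
position: [0.4421, -0.3325, 0.0112]
tool_rot: [3.138, -0.092, 0.005]
ft_force: [0.4, -0.0, 7.7]
grip_width: 0.495
```

Run:
```python
from h import *
togo(0.4363,-0.336,0.009)
togo(0.5662,-0.2465,0.009)
```

```text
t 12.85 pos [ 0.4421 -0.3325  0.0112] jawdir -93.4 grip 0.495 dp [-0.19, 0.13, 0.07] turn None q7 -1.2
t 12.85 pos [ 0.4421 -0.3325  0.0112] jawdir -93.4 grip 0.495 dp [3.96, -3.11, 0.08] turn None q7 -1.2
```

Emit:
move_arm([
  [0,0,0],
  [0,0,-0.3],
  [0,0,-1.5],
  [0,0,-2.5],
  [0,0,-2.5],
], turn=[0,0,0,0,0], jaw=[-1,-1,-1,-1,-1])

```text
time: 13.35
position: [0.4428, -0.3328, 0.0885]
tool_rot: [3.135, -0.092, 0.009]
ft_force: [0.8, -0.9, -2.1]
grip_width: 0.499
```

Emit:
move_arm([
  [1.2,-0.9,0],
  [2.4,-1.8,0],
  [3.5,-2.7,0],
  [4.1,-3.1,0],
  [4.1,-3.1,0],
], turn=[0,0,0,0,0], jaw=[-1,-1,-1,-1,-1])

```text
time: 13.85
position: [0.5708, -0.2407, 0.0829]
tool_rot: [-3.137, 0.081, -0.0]
ft_force: [0.1, 0.9, -2.0]
grip_width: 0.499
```

Run:
```python
from h import *
st=ctrl.get_state()
c,im=wr("w7",["pillar","weight_c"])
togo(0.5717,-0.2465,0.0115)
```

```text
pillar 0.66 cen 157.4 260.8 rect [156.0, 257.0, 108.0, 91.0, 1.0] n 7865 top [ 0.5709 -0.1427] mid [ 0.5703 -0.1418]
t 14.0 pos [ 0.5668 -0.2463  0.0827] jawdir -93.4 grip 0.497 dp [0.17, -0.0, 2.37] turn None q7 -1.44
```

View pics/w7.png

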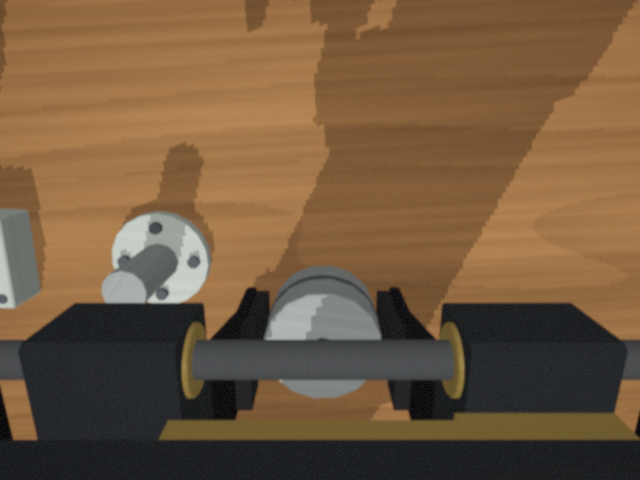

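The weight is held, its top centre near (323,342). The flange centre is at about (160,259).

Run:
```python
from h import *
c=ctrl.camera_info("wrist");p=ctrl.get_state()["position"]
print(ray(c,323,343,.1035)-p[:2],ray(c,160,259,.008))
togo(0.5717,-0.2465,0.0115)
```

```text
[-0.00265521  0.00025327] [ 0.56980885 -0.15223085]
t 14.0 pos [ 0.5668 -0.2463  0.0827] jawdir -93.4 grip 0.497 dp [0.17, -0.0, 2.37] turn None q7 -1.44
```

Emit:
move_arm([
  [0.11,0.02,0.8],
  [0.11,0.02,1.7],
  [0.11,0.02,2.2],
  [0.11,0.02,2.37],
  [0.11,0.02,2.37],
], turn=[0,0,0,0,0], jaw=[-1,-1,-1,-1,-1])

```text
time: 14.5
position: [0.5707, -0.2473, 0.0128]
tool_rot: [3.14, -0.094, -0.002]
ft_force: [-1.0, -0.5, -2.0]
grip_width: 0.502
```

Run:
```python
from h import *
togo(0.570,-0.247,0.0115)
togo(0.43,0.20,0.15,np.radians(60))
```

```text
t 14.5 pos [ 0.5707 -0.2473  0.0128] jawdir -93.4 grip 0.502 dp [-0.02, -0.01, 0.04] turn None q7 -1.48
t 14.5 pos [ 0.5707 -0.2473  0.0128] jawdir -93.4 grip 0.502 dp [-5.58, -14.6, -4.57] turn 5.31 q7 -1.48
```

Emit:
move_arm([
  [0,0,0.04],
  [0,0,0.04],
  [0,0,0.04],
  [0,0,-1.5],
  [0,0,-3.0],
], turn=[0,0,0,0,0], jaw=[0.4,0.4,0.4,0.4,0.4])

```text
time: 15.0
position: [0.571, -0.246, 0.1033]
tool_rot: [-3.139, 0.091, 0.003]
ft_force: [1.0, -0.7, 0.5]
grip_width: 0.692
```

Emit:
move_arm([
  [-0.3,-0.8,-1.6],
  [-0.9,-2.4,-1.6],
  [-1.5,-3.9,-1.6],
  [-2.1,-5.4,-1.6],
  [-2.7,-7.0,-1.6],
], turn=[0,0,0,0,0], jaw=[0.4,0.4,0.4,0.4,0.4])

```text
time: 15.5
position: [0.5033, -0.0319, 0.1517]
tool_rot: [3.139, -0.092, 0.003]
ft_force: [0.3, 1.5, 0.3]
grip_width: 0.702
```

Emit:
move_arm([
  [-0.5,-1.5,0],
  [-1.1,-3,0],
  [-1.6,-4.5,0],
  [-2.2,-6.0,0],
  [-2.8,-7.6,0],
], turn=[1,2,3,4,5.3], jaw=[0.4,0.4,0.4,0.4,0.4])

```text
time: 16.0
position: [0.4337, 0.1974, 0.1517]
tool_rot: [3.036, -0.807, 0.004]
ft_force: [1.1, 0.3, -0.4]
grip_width: 0.696
```

Run:
```python
from h import *
togo(0.43,0.20,0.006,np.radians(60))
c,im=wr("w8",["shell_c","rest","cap_c"])
```

```text
t 16.0 pos [0.4337 0.1974 0.1517] jawdir -119.8 grip 0.696 dp [-0.16, -0.01, 4.86] turn 0.05 q7 -2.6
shell_c 0.88 cen 316.7 235.3 rect [316.0, 232.0, 87.0, 27.0, 90.0] n 2232 top [0.432  0.2034] mid [0.4302 0.2046]
cap_c 0.58 cen 168.2 328.4 rect [168.0, 328.0, 13.0, 3.0, 81.0] n 33 top [0.424  0.3394] mid [0.4222 0.3436]
cap_c 0.52 cen 484.4 122.6 rect [484.0, 122.0, 44.0, 49.0, 90.0] n 1747 top [0.4435 0.0675] mid [0.4422 0.0654]
```

View pics/w8.png

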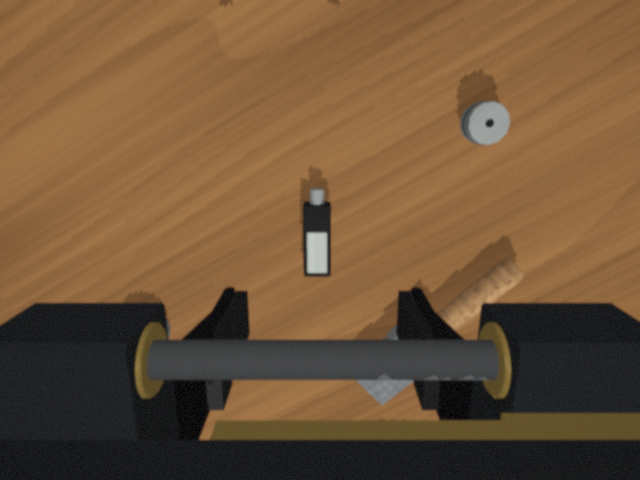

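The shell lies along the tool axis, body centre at about (317,239), stub pointing up. The spare is at (486,123). q7 is at −2.6, close to its limit, so I use the equivalent half-turn.

Emit:
move_arm([
  [-0.25,-0.15,0],
  [-0.25,-0.15,0],
  [-0.25,-0.15,0],
  [-0.25,-0.15,0],
  [-0.25,-0.15,0],
], turn=[-1.7,-3.4,-5.1,-6.8,-8.5], jaw=[0.3,0.3,0.3,0.3,0.3])

```text
time: 16.7
position: [0.431, 0.2012, 0.151]
tool_rot: [3.12, 0.36, 0.001]
ft_force: [-0.1, 0.2, -0.3]
grip_width: 0.648
```

Emit:
move_arm([
  [0,0,0],
  [0,0,0],
  [0,0,0],
  [0,0,0],
  [0,0,0],
], turn=[-1.7,-3.4,-5.1,-6.8,-8.5], jaw=[0.3,0.3,0.3,0.3,0.3])

```text
time: 17.2
position: [0.431, 0.2011, 0.151]
tool_rot: [2.777, 1.466, 0.0]
ft_force: [0.4, 0.2, -0.5]
grip_width: 0.646
```

Emit:
move_arm([
  [0,0,0],
  [0,0,0],
  [0,0,0],
  [0,0,0],
  [0,0,0],
], turn=[-1.7,-3.4,-5.1,-6.8,-8.5], jaw=[0.3,0.3,0.3,0.3,0.3])

```text
time: 17.7
position: [0.431, 0.2012, 0.151]
tool_rot: [2.057, 2.373, -0.0]
ft_force: [0.1, 0.1, 0.9]
grip_width: 0.656
```

Emit:
move_arm([
  [0,0,0],
  [0,0,0],
  [0,0,0],
  [0,0,0],
  [0,0,0],
], turn=[-1.7,-3.4,-5.1,-6.8,-8.5], jaw=[0.3,0.3,0.3,0.3,0.3])

```text
time: 18.2
position: [0.431, 0.2011, 0.151]
tool_rot: [1.057, 2.958, -0.001]
ft_force: [-0.1, -0.1, -0.3]
grip_width: 0.648
```

Run:
```python
from h import *
togo(0.4294,0.2049,0.006,np.radians(60))
```

```text
t 18.2 pos [0.431  0.2011 0.151 ] jawdir 50.7 grip 0.648 dp [0.12, 0.07, 4.83] turn -1.87 q7 0.35
```

Emit:
move_arm([
  [0.12,0.07,0.8],
  [0.12,0.07,2.3],
  [0.12,0.07,3.7],
  [0.12,0.07,4.7],
  [0.12,0.07,4.83],
], turn=[-1.6,-1.9,-1.9,-1.9,-1.9], jaw=[0,0,0,0,0], grip_force=20)

```text
time: 18.7
position: [0.4263, 0.2041, 0.0026]
tool_rot: [-0.815, -3.028, 0.006]
ft_force: [-0.5, -1.2, 0.5]
grip_width: 0.502
```

Emit:
move_arm([
  [0,0,0],
  [0,0,0],
  [0,0,0],
  [0,0,0],
  [0,0,0],
], turn=[0,0,0,0,0], jaw=[-1,-1,-1,-1,-1])

```text
time: 19.2
position: [0.4299, 0.207, 0.0074]
tool_rot: [0.814, 3.031, 0.0]
ft_force: [-1.1, -1.0, 6.3]
grip_width: 0.226
```

Run:
```python
from h import *
togo(0.4294,0.2049,0.006,np.radians(60))
togo(0.5915,0.1528,0.08,np.radians(90))
```

```text
t 19.2 pos [0.4299 0.207  0.0074] jawdir 59.9 grip 0.226 dp [-0.02, -0.07, 0.05] turn -0.01 q7 0.25
t 19.2 pos [0.4299 0.207  0.0074] jawdir 59.9 grip 0.226 dp [-5.57, 1.14, -2.41] turn -6.01 q7 0.25
```

Emit:
move_arm([
  [0,0,0],
  [0,0,0],
  [0,0,-0.5],
  [0,0,-1.8],
  [0,0,-2.4],
], turn=[0,0,0,0,0], jaw=[-1,-1,-1,-1,-1])

```text
time: 19.7
position: [0.4295, 0.208, 0.0805]
tool_rot: [0.813, 3.032, 0.002]
ft_force: [0.4, 0.6, 0.3]
grip_width: 0.229
```

Emit:
move_arm([
  [-1.5,0.3,0],
  [-3,0.6,0],
  [-4.5,0.9,0],
  [-5.5,1.1,0],
  [-5.5,1.1,0],
], turn=[0,0,0,0,0], jaw=[-1,-1,-1,-1,-1])

```text
time: 20.2
position: [0.5922, 0.1496, 0.0777]
tool_rot: [0.824, 3.03, 0.001]
ft_force: [0.9, 0.5, -0.6]
grip_width: 0.23
```

Emit:
move_arm([
  [0,0,0],
  [0,0,0],
], turn=[0,0], jaw=[-1,-1])

```text
time: 20.4
position: [0.5867, 0.1539, 0.0781]
tool_rot: [-0.812, -3.034, 0.0]
ft_force: [-0.3, -0.7, -0.3]
grip_width: 0.227
```

Run:
```python
from h import *
togo(0.5915,0.1528,0.0085)
wr("w9",["rest","shell_c"])
```

```text
t 20.4 pos [0.5867 0.1539 0.0781] jawdir 60.0 grip 0.227 dp [-0.16, 0.05, 2.32] turn None q7 0.43
rest 0.56 cen 180.0 293.2 rect [159.0, 295.0, 31.0, 102.0, 81.0] n 1224 top [0.5627 0.0736] mid [0.5636 0.071 ]
shell_c 0.71 cen 322.4 298.4 rect [322.0, 320.0, 155.0, 52.0, 90.0] n 5279 top [0.604  0.1439] mid [0.607  0.1422]
shell_c 0.64 cen 46.3 409.4 rect [47.0, 409.0, 95.0, 59.0, -0.0] n 4794 top [ 0.5834 -0.0375] mid [ 0.5857 -0.0457]
```

View pics/w9.png

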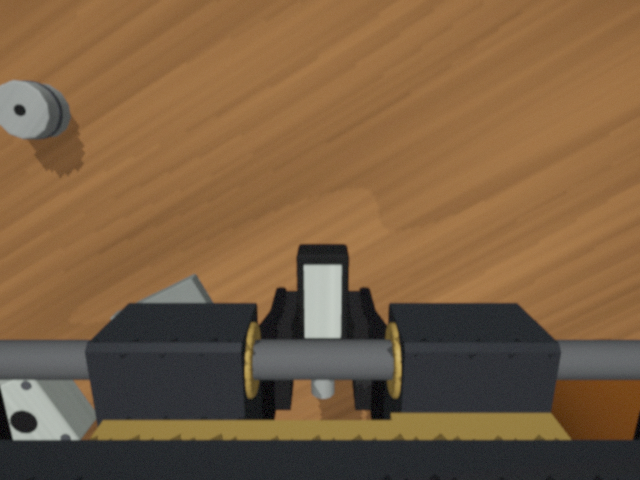

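The shell is held level: rear top edge at (323,263), stub tip at (323,397). I use these to check the grip offset.

Run:
```python
from h import *
c=ctrl.camera_info("wrist");st=ctrl.get_state();p=st["position"];M=R.from_rotvec(st["tool_rot"]).as_matrix()
for u,v,z in((323,263,.0867),(323,397,.079)): print(M.T[:2,:2]@(ray(c,u,v,z)-p[:2]))
togo(0.5915,0.1528,0.0085)
```

```text
[0.0248191 0.0002126]
[-0.03896387  0.00023445]
t 20.55 pos [0.587  0.1536 0.0783] jawdir 60.0 grip 0.227 dp [-0.14, 0.05, 2.33] turn None q7 0.43
```

Emit:
move_arm([
  [-0.07,0.05,0.8],
  [-0.07,0.05,1.7],
  [-0.07,0.05,2.2],
  [-0.07,0.05,2.33],
  [-0.07,0.05,2.33],
], turn=[0,0,0,0,0], jaw=[-1,-1,-1,-1,-1])

```text
time: 21.05
position: [0.5899, 0.1534, 0.0083]
tool_rot: [-0.813, -3.034, 0.001]
ft_force: [-0.4, 0.4, -1.2]
grip_width: 0.228
```

Run:
```python
from h import *
togo(0.5915,0.1528,0.0078)
togo(0.43,0.355,0.15,np.radians(60))
```

```text
t 21.05 pos [0.5899 0.1534 0.0083] jawdir 60.0 grip 0.228 dp [-0.06, 0.01, 0.02] turn None q7 0.38
t 21.05 pos [0.5899 0.1534 0.0083] jawdir 60.0 grip 0.228 dp [7.98, 3.15, -4.72] turn -0.0 q7 0.38
```

Emit:
move_arm([
  [0,0,0.02],
  [0,0,0.02],
  [0,0,0.02],
  [0,0,-1.5],
  [0,0,-3.0],
], turn=[0,0,0,0,0], jaw=[0,0,0,0,0])

```text
time: 21.55
position: [0.5894, 0.1529, 0.0981]
tool_rot: [-0.813, -3.031, 0.001]
ft_force: [0.8, -1.5, 0.8]
grip_width: 0.491
```

Emit:
move_arm([
  [0.9,0.3,-1.3],
  [2.4,0.9,-1.7],
  [3.9,1.5,-1.7],
  [5.4,2.1,-1.7],
  [6.9,2.7,-1.7],
], turn=[0,0,0,0,0], jaw=[0.3,0.3,0.3,0.3,0.3])

```text
time: 22.05
position: [0.4508, 0.3282, 0.1497]
tool_rot: [0.815, 3.032, 0.001]
ft_force: [1.2, -0.1, 0.2]
grip_width: 0.647
```

Emit:
move_arm([
  [1.0,0.4,0],
  [1.0,0.4,0],
  [1.0,0.4,0],
], turn=[0,0,0], jaw=[0.3,0.3,0.3])

```text
time: 22.35
position: [0.4316, 0.3529, 0.1494]
tool_rot: [0.811, 3.034, -0.0]
ft_force: [0.5, -0.2, 0.3]
grip_width: 0.649
```

Run:
```python
from h import *
togo(0.43,0.355,0.006)
wr("w10",["cap_c","shell_c"])
```

```text
t 22.35 pos [0.4316 0.3529 0.1494] jawdir 60.1 grip 0.649 dp [0.09, 0.04, 4.78] turn None q7 0.07
```

View pics/w10.png

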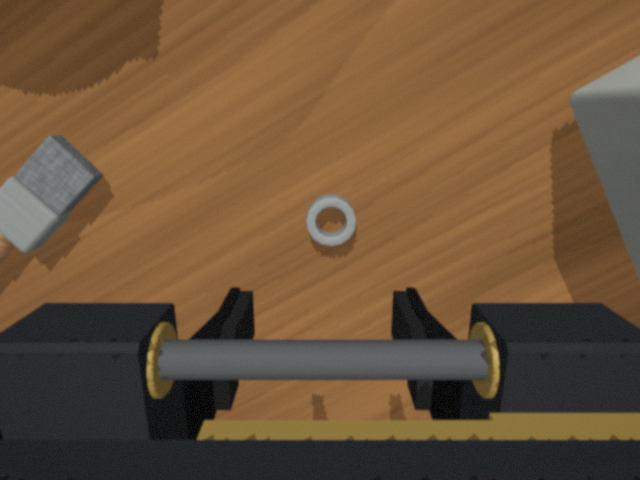

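The cap ring is at (331,221). A grey box stands to the right, its nearest edge around (575,100)–(640,280), so I check that clearance.

Run:
```python
from h import *
c=ctrl.camera_info("wrist");st=ctrl.get_state();p=st["position"];M=R.from_rotvec(st["tool_rot"]).as_matrix()
x=ray(c,331,221,.014);print("cap",x)
for u,v in((572,100),(555,235),(639,275),(639,280)):
  for z in (0,.08): print(u,v,z,M.T[:2,:2]@(ray(c,u,v,z)-p[:2]),ray(c,u,v,z))
togo(*x,0.006)
```

```text
cap [0.43006166 0.35969247]
572 100 0 [0.08868773 0.17040664] [0.44238071 0.54275718]
572 100 0.08 [0.08566751 0.12653459] [0.42291358 0.50332483]
555 235 0 [-0.00677731  0.17308804] [0.52622721 0.49703485]
555 235 0.08 [0.01479465 0.12852525] [0.48516088 0.46938076]
639 275 0 [-0.03845655  0.24206382] [0.58831285 0.54069957]
639 275 0.08 [-0.00872389  0.17973259] [0.53125301 0.50179727]
639 280 0 [-0.0425388   0.24289572] [0.59225919 0.53936421]
639 280 0.08 [-0.01175453  0.18035019] [0.53418276 0.5008059 ]
t 22.5 pos [0.4333 0.3509 0.1489] jawdir 59.8 grip 0.65 dp [0.24, 0.2, 4.76] turn None q7 0.07
```

Emit:
move_arm([
  [0.2,0.16,1.4],
  [0.2,0.16,2.9],
  [0.2,0.16,4.2],
  [0.2,0.16,4.78],
  [0.2,0.16,4.78],
], turn=[0,0,0,0,0], jaw=[0.3,0.3,0.3,0.3,0], grip_force=20)

```text
time: 23.0
position: [0.4291, 0.358, 0.004]
tool_rot: [-0.816, -3.031, 0.004]
ft_force: [0.1, -0.2, 0.9]
grip_width: 0.616
```

Emit:
move_arm([
  [0,0,0],
  [0,0,0],
  [0,0,0],
  [0,0,0],
  [0,0,0],
], turn=[0,0,0,0,0], jaw=[-1,-1,-1,-1,-1])

```text
time: 23.5
position: [0.4304, 0.3603, 0.0075]
tool_rot: [0.814, 3.032, 0.003]
ft_force: [0.6, -0.9, 6.4]
grip_width: 0.404
```

Run:
```python
from h import *
togo(.43,.36,0.006)
togo(.579,-.047,0.14)
```

```text
t 23.5 pos [0.4304 0.3603 0.0075] jawdir 59.9 grip 0.404 dp [0.01, -0.02, 0.05] turn None q7 -0.08
t 23.5 pos [0.4304 0.3603 0.0075] jawdir 59.9 grip 0.404 dp [-11.1, -9.26, -4.42] turn None q7 -0.08
```

Emit:
move_arm([
  [0,0,0],
  [0,0,-0.5],
  [0,0,-1.8],
  [0,0,-3.2],
  [0,0,-4.1],
], turn=[0,0,0,0,0], jaw=[-1,-1,-1,-1,-1])

```text
time: 24.0
position: [0.4293, 0.3606, 0.1323]
tool_rot: [0.813, 3.033, 0.003]
ft_force: [0.3, 1.1, -0.4]
grip_width: 0.403
```

Emit:
move_arm([
  [-1.2,-0.9,0],
  [-2.4,-1.8,0],
  [-3.7,-2.7,0],
  [-5.0,-3.7,0],
  [-6.3,-4.6,0],
], turn=[0,0,0,0,0], jaw=[-1,-1,-1,-1,-1])

```text
time: 24.5
position: [0.5239, 0.1434, 0.1297]
tool_rot: [0.814, 3.033, -0.001]
ft_force: [1.1, 0.0, 0.1]
grip_width: 0.407
```

Emit:
move_arm([
  [-1.2,-0.9,0],
  [-2.4,-1.8,0],
  [-3.7,-2.7,0],
  [-5.0,-3.7,0],
  [-6.3,-4.6,0],
], turn=[0,0,0,0,0], jaw=[-1,-1,-1,-1,-1])

```text
time: 25.0
position: [0.6184, -0.0709, 0.1298]
tool_rot: [0.815, 3.034, -0.001]
ft_force: [1.0, 0.0, -0.5]
grip_width: 0.406
```

Emit:
move_arm([
  [0,0,0],
  [0,0,0],
], turn=[0,0], jaw=[-1,-1])

```text
time: 25.2
position: [0.618, -0.07, 0.129]
tool_rot: [-0.819, -3.032, -0.001]
ft_force: [-0.2, 1.2, -0.7]
grip_width: 0.403
```

Run:
```python
from h import *
togo(0.579,-0.047,0.033)
wr("w11",["block_c","cap_c"])
togo(0.579,-0.047,0.033)
```

```text
t 25.2 pos [ 0.618 -0.07   0.129] jawdir 59.8 grip 0.403 dp [1.51, 0.01, 3.2] turn None q7 0.84
block_c 0.88 cen 323.8 173.3 rect [324.0, 173.0, 86.0, 73.0, 65.0] n 6043 top [ 0.5801 -0.0468] mid [ 0.5814 -0.0475]
cap_c 0.96 cen 322.6 304.7 rect [322.0, 303.0, 74.0, 87.0, 90.0] n 4204 top [ 0.6593 -0.0938] mid [ 0.662  -0.0954]
t 25.35 pos [ 0.6177 -0.0665  0.1293] jawdir 60.1 grip 0.406 dp [1.44, -0.08, 3.21] turn None q7 0.84
```

View pics/w11.png

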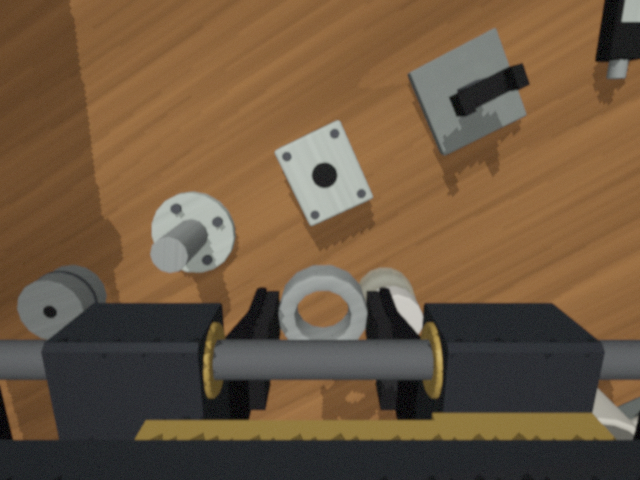

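This view shows the whole row: weight top at (48,305), flange centre (193,232), block spot (324,175), rest base about (467,91), jar lid near (393,305) partly hidden, and the held cap ring at (323,311).

Run:
```python
from h import *
c=ctrl.camera_info("wrist");st=ctrl.get_state();p=st["position"];M=R.from_rotvec(st["tool_rot"]).as_matrix()
b=ray(c,324,175,.024);k=ray(c,323,311,.1355)
pi=ray(c,193,232,.008);r=ray(c,467,91,.01);w=ray(c,49,306,.032)
e=(r-pi)/np.linalg.norm(r-pi);n=np.array([e[1],-e[0]])
for nm,q in(("block",b),("rest",r),("weight",w)): print(nm,q,"in row",(q-pi)@e,(q-pi)@n)
print("tcp",p,"block",b,"cap-tcp tool",M.T[:2,:2]@(k-p[:2]),"cap->block tool units",M.T[:2,:2]@(b-k)/.03)
```

```text
block [ 0.5806589  -0.04397048] in row 0.09724270110070073 0.004255987255683306
rest [0.58143209 0.05700391] in row 0.19813031920964236 -6.25881032430521e-19
weight [ 0.56419036 -0.24099359] in row -0.10035605498410696 -0.002380974115739598
tcp [ 0.61769105 -0.06647309  0.12932297] block [ 0.5806589  -0.04397048] cap-tcp tool [0.00418224 0.00023311] cap->block tool units [1.30459427 0.02749294]
```

Emit:
move_arm([
  [0.7,0.02,0],
  [1.39,0.03,0.3],
  [1.39,0.03,1.3],
  [1.39,0.03,2.2],
  [1.39,0.03,2.8],
], turn=[0,0,0,0,0], jaw=[-1,-1,-1,-1,-1])

```text
time: 25.85
position: [0.5811, -0.0455, 0.0435]
tool_rot: [-0.81, -3.034, 0.001]
ft_force: [0.4, 0.3, -0.2]
grip_width: 0.406
```

Emit:
move_arm([
  [0,0,0.2],
  [0,0,0.4],
  [0,0,0.4],
], turn=[0,0,0], jaw=[-1,-1,-1])

```text
time: 26.15
position: [0.5827, -0.0467, 0.0329]
tool_rot: [0.814, 3.034, 0.0]
ft_force: [0.5, -0.4, -0.9]
grip_width: 0.405
```

Run:
```python
from h import *
togo(0.5805,-0.044,0.0315)
```

```text
t 26.15 pos [ 0.5827 -0.0467  0.0329] jawdir 60.0 grip 0.405 dp [0.11, 0.04, 0.05] turn None q7 0.76
```

Emit:
move_arm([
  [0.05,0.02,0.04],
  [0.05,0.02,0.04],
  [0.05,0.02,0.04],
  [0.05,0.02,0.04],
  [0.05,0.02,0.04],
], turn=[0,0,0,0,0], jaw=[-1,-0.5,0.2,0.2,0.2])

```text
time: 26.65
position: [0.5817, -0.0459, 0.0319]
tool_rot: [0.815, 3.034, -0.0]
ft_force: [0.1, 1.0, -0.8]
grip_width: 0.564
```

Emit:
move_arm([
  [0,0,-1.2],
  [0,0,-2.5],
  [-0.6,0,-4],
  [-1.3,0,-5.3],
  [-2,0,-6.7],
], turn=[0,0,0,0,0], jaw=[0.2,0.2,0.2,0.2,0.2])

```text
time: 27.15
position: [0.6336, -0.0763, 0.2345]
tool_rot: [0.814, 3.034, -0.001]
ft_force: [0.8, 0.2, -1.2]
grip_width: 0.601
```

Run:
```python
from h import *
c,im=wr("w12",["block_c","cap_c","jar_c","shell_c","weight_c","pillar","rest"])
np.savez("w12",K=c["intrinsics"],E=c["extrinsics"])
```

```text
block_c 0.58 cen 319.9 138.7 rect [321.0, 138.0, 64.0, 53.0, 65.0] n 2230 top [ 0.5804 -0.048 ] mid [ 0.5808 -0.0484]
cap_c 0.89 cen 322.7 137.6 rect [324.0, 138.0, 43.0, 43.0, 90.0] n 982 top [ 0.5812 -0.0458] mid [ 0.5815 -0.0459]
jar_c 0.72 cen 369.1 239.8 rect [369.0, 240.0, 55.0, 43.0, 69.0] n 2007 top [ 0.6708 -0.053 ] mid [ 0.6783 -0.0541]
shell_c 0.72 cen 539.5 30.8 rect [539.0, 34.0, 32.0, 72.0, 7.0] n 1995 top [0.5961 0.1464] mid [0.5967 0.1503]
weight_c 0.83 cen 123.2 237.2 rect [123.0, 237.0, 50.0, 62.0, 60.0] n 2522 top [ 0.5664 -0.2387] mid [ 0.5664 -0.2475]
pillar 0.84 cen 223.0 184.6 rect [223.0, 185.0, 62.0, 59.0, 45.0] n 2929 top [ 0.5721 -0.1453] mid [ 0.5722 -0.1458]
rest 0.79 cen 427.2 79.2 rect [427.0, 79.0, 69.0, 76.0, 63.0] n 4874 top [0.584  0.0538] mid [0.5842 0.055 ]
```

View pics/w12.png

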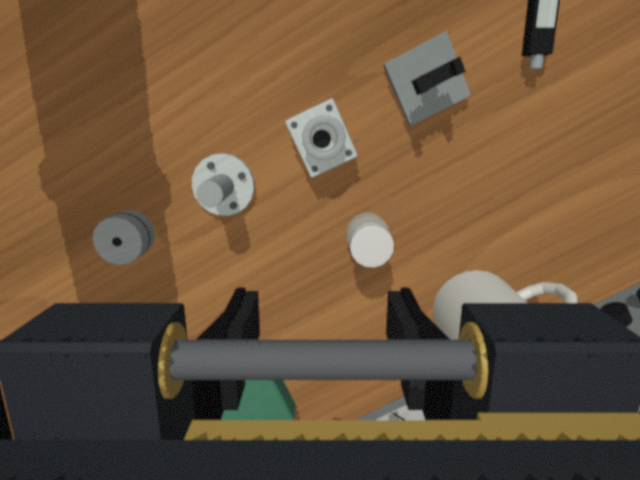

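All parts stand in place: weight bore (118,241), flange (223,185), block with centred cap (322,138), rest base (427,79), jar lid (371,243). The shell (540,28) is partly cut off by the image edge. I check the offsets in the row frame.

Run:
```python
from h import *
d=np.load("w12.npz");c=dict(intrinsics=d["K"],extrinsics=d["E"])
p=ray(c,223,185,.008);r=ray(c,427,79,.01);e=(r-p)/np.linalg.norm(r-p);n=np.array([e[1],-e[0]])
print("yaw",e[0],np.linalg.norm(r-p))
for k,a in dict(weight=(118,241,.032),block=(321.5,138.5,.024),cap=(322.5,137.8,.038),jar=(371,243,.05),shellstub=(537.5,66,.008)).items():
    q=ray(c,*a);print(k,np.round(q,4),"along",round((q-p)@e,4),"behind",round((q-p)@n,4))
for cam in("scene","top"):
    ci=ctrl.camera_info(cam);ctrl.get_image(cam)
    for t in ("shell_c","spare_c","rest","pillar"):
        m=ctrl.masks_of(cam,t)
        if m: v,u=np.nonzero(m[0]["region"]);print(cam,t,round(m[0]["confidence"],2),ray(ci,u.mean(),v.mean(),Z[t]/2))
```

```text
yaw 0.057516899727473265 0.19844257290624634
weight [ 0.5669 -0.2448] along -0.1006 behind 0.0004
block [ 0.5809 -0.0468] along 0.0979 behind 0.003
cap [ 0.5803 -0.0455] along 0.0992 behind 0.0023
jar [ 0.674 -0.053] along 0.0971 behind 0.0962
shellstub [0.6209 0.1387] along 0.2854 behind 0.0322
scene shell_c 0.81 [0.59465314 0.15334794]
scene spare_c 0.49 [0.44700242 0.06729469]
scene rest 0.73 [0.58464869 0.05422381]
scene pillar 0.6 [ 0.56628793 -0.14724163]
top shell_c 0.64 [0.59428678 0.14887179]
top rest 0.93 [0.58503858 0.05194909]
top pillar 0.17 [0.58612904 0.05118342]
```

```bash
python3 -c "
from bench import ctrl
print(ctrl.close_job())"
```

```text
the job is handed in; nothing more can be done
None
```

The row is laid out and the job is handed in at about 28 s of robot time. All five parts are placed, upright and released, and the arm is lifted clear.

I measured the final places in the pillar's row frame from the last wrist picture. The targets are 100 mm spacings with ±15 mm allowed.

| Part | Along the row (mm) | Across (mm) | Target along / across |
|---|---|---|---|
| Counterweight | −101 | 0 | −100 / 0 |
| Block | 98 | +3 | 100 / 0 |
| Jar | 97 | 96 (behind) | 100 / 100 (behind) |
| Shell | about 302 | about −1 | 300 / 0 |

- **Cap:** it sits flat, about 2 mm off the block's centre; the limit is 10 mm.
- **Scale check:** the measured pillar-to-rest distance was 198–199 mm throughout against the stated 200 mm.
- **Shell:** it was cut off at the edge of the last wrist picture, so its place comes from the stub tip. The scene and top cameras put it within about 8 mm of that. Their masks include the stub, so their centres lean towards it.
- **Parts to leave alone:** the spare weight was found unmoved in the scene camera but was not reported in the top camera. I did not measure the amber jar or the tin again at the end; nothing was commanded near them.
- **Failed check:** the top camera's last "pillar" detection (confidence 0.17) actually fell on the rest, so I ignored it.

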